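# Chock the rolling pin on the draining board

### The job

Put the rinsed rolling pin to dry on the sloping draining board without letting it roll away. First lay the wooden wedge flat near the middle of the board, pointing straight up the slope with its thin edge on the uphill side, and let go of it; then lay the rolling pin gently across the board, just uphill of the wedge with the pin's middle at the thin edge, and release it only when the wedge will hold it, so that it stays there at rest against the wedge.

Things in the scene. Friction and masses are not known exactly. Their poses are not given: they have to be found in the camera images.
- drain_board: Fixed, grooved, rimless wooden board, a flat plane sloping 8 degrees, 240 mm along its x, 260 mm along its y. Origin on the worktop under its centre; frame level, z up. The surface is 40 mm above the origin at the centre and falls towards +y (roughly the robot's left): height = 40 mm - 0.1405 * y. Uphill is -y. The grooves run down the slope. A pin laid on it unchocked rolls off.
- rolling_pin: Loose wooden rolling pin, about 0.35 kg, lying on the worktop: round barrel 54 mm in diameter, 190 mm long, and at each end a handle 42 mm long, 25 mm thick. Origin on its axis at mid length (27 mm above what it lies on); x is its axis; it may be turned any way about x. It can roll.
- wedge: Loose dark wooden wedge, about 0.08 kg, 80 mm long (x), 56 mm wide (y), sides upright. Origin at the centre of its underside, z up. Thick end (26 mm high) at x = -40 to -34 mm, thin edge (2 mm high) at x = +40 mm, sloping evenly between. Grip it across the 56 mm at x = -15 mm, 20 mm high there. When the pin on the board touches it, the pin's axis is at about x = +49 mm.

How it is judged:
On the way:
1. the wedge lies released on the board, thin edge uphill, while the rolling pin is still on the worktop, not yet held (x of wedge in the frame of drain_board between -0.05 and 0.05 m and y of wedge in the frame of drain_board between -0.05 and 0.08 m and angle between the x axis of wedge and the y axis of drain_board, either way round below 0.38 rad and angle between wedge's own z axis and vertical below 0.2 rad and contact force between wedge and drain_board above 0.15 N and contact force between each of wedge, rolling_pin and the fingers below 0.05 N and height (world z) of rolling_pin below 0.032 m), for 0.2 s.
At the end, for the whole second after the job is handed in: Wedge (thin edge uphill) and rolling pin rest still on the board, both near its middle (60 mm sideways, 90 to 110 mm along the slope). The pin lies across the slope within 20 degrees and presses on the wedge: axis 30-60 mm uphill of its origin, middle within 30 mm of its midline (x of wedge in the frame of drain_board between -0.05 and 0.05 m and y of wedge in the frame of drain_board between -0.05 and 0.09 m and x of rolling_pin in the frame of drain_board between -0.06 and 0.06 m and y of rolling_pin in the frame of drain_board between -0.11 and 0.06 m and angle between the x axis of rolling_pin and the x axis of drain_board, either way round below 0.35 rad and x of rolling_pin in the frame of wedge between 0.03 and 0.06 m and y of rolling_pin in the frame of wedge between -0.03 and 0.03 m and contact force between rolling_pin and wedge above 0.05 N and contact force between rolling_pin and drain_board above 0.3 N and angle between wedge's own z axis and vertical below 0.2 rad and linear speed of each of rolling_pin, wedge below 0.02 m/s); the robot touches nothing.
It fails at once if the rolling pin is dropped or rolls away: it moves faster than 0.4 m/s with no finger on it (linear speed of rolling_pin above 0.4 m/s and contact force between rolling_pin and the fingers below 0.01 N).
It also fails if it takes over 61 s, if anything falls off the work surface, if the arm or the gripper's body presses on something with over 40 N, if the wrist force passes 120 N, or if a joint passes its speed limit or range.

### The arm

A 6-joint arm with a two-finger parallel gripper is mounted at the origin on a cart in front of the work surface, level with it; the furniture and walls round the work are solid. World frame = base frame: x ahead of the robot, y to its left, z up, the work surface at z = 0. Lengths are in m, angles in rad, forces in N, time in s.
With the tool pointing down it reaches from about 0.275 to 0.85 m from the base axis. Payload 19 kg.
Tool frame: the origin (TCP) lies at the very end of the fingers, on their centre line; the grasp point (between the pads) lies arm.grip_point_offset behind it (arm.grip_point_offset is the distance from the TCP to the grasp point, in m); z points along the fingers, y is the line along which they close (so a half turn about z gives the same grasp; the last joint's range is limited). The gripper opens to 85 mm and grips with 20 to 120 N. Pads are 22 mm wide; open, the fingers measure 114 mm over their backs; the gripper's body (76 mm by 85 mm) begins 54 mm behind the grasp point. The pads swing forward as they close: fully open they stand 13 mm farther back than shut.
Start: joints at [1.05, 0.15, 1.437, -0, 1.554, -0.134], TCP at [0.217, 0.532, 0.231] pointing down, gripper open.
Joint ranges: [-2.8, 2.8], [-0.68, 2.1], [0.12, 2.68], [-1.39, 4.53], [0.16, 2.79], [-2.81, 2.81]. Speed limits (rad/s): [1.89, 1.89, 2.22, 3.01, 3.01, 3.01].

### API

Orientations are given as [roll, pitch, yaw] about the fixed x, y, z axes, in that order (R = Rz(yaw) Ry(pitch) Rx(roll)).
In Python, from workcell import arm gives the robot as it stands.
- The arm moves only by the tool carry_out, never from a script. Its argument "moves" is a list of rows, each an object of numbers: "fingers": the gripper's target within -1 to 1 (fully open at 1, half-way at 0, shut at -1); "x", "y", "z": the shift along the tool's x, y, z in cm; "wx", "wy", "wz": the turn, a rotation vector about the tool's x, y, z in rad. A call has 1 to 20 rows; each row is the pose to reach, as a shift and turn from the pose commanded when the call began, along the tool's axes at that moment; what a row does not reach only later rows make up. A row lasts 1/10 s, in which the tool goes at most 50 mm and 8.59 degrees, less where a joint would pass 70% of its speed; a pose out of reach is approached as far as the arm can. A call with a gripper value outside its range is refused whole. The fingers move at their own pace and stop on an object; the grip force is fixed at half the most. Time passes only in rows, so rows that repeat a pose let the fingers close. It gives the time, the measured TCP pose, the force, the opening and the grip force at its end, in the units of the state.
- arm.get_obs(): the state, without advancing time (a new reading comes with each control period).
- arm.capture(name): name is "scene" or "top" or "wrist"; returns a dict with "img" (480x640x3 uint8, red, green, blue), "camera_matrix" (3x3 intrinsics, pixels), "k1" (the pictures are not rectified: a ray, as slopes to the right and down, at radius r is drawn at 1 + k1 r^2 times it, then the intrinsics apply), "position" and "attitude" of the camera in the world; the wrist camera has in their place "T_tool_cam" (4x4, takes a point from camera to tool coordinates, whose origin is the TCP and whose axes are the flange's). Camera axes: x right, y down, z forward; pixel columns grow to the right and rows downward; lengths in m; the calibration is good to about 2 mm. A picture is of the moment at which its call begins: read the wrist's pose just before it. There is no depth.
- arm.sign_off(): hands the job in; it is judged then, once.
The state is a dict: "time_s": time; "qpos": joint angles; "joint_velocities": joint speeds; "joint_torque": joint torques, N m; "position": TCP position; "ee_rot": TCP orientation; "contact_force": force on the tool from outside, world axes, zero at the start; "torque": the same for the moment, N m; "finger_gap": finger opening in m; "finger_force": force on a finger pad.
Only numpy, scipy, OpenCV 4.12 (cv2) and the standard library are available. Lean on these libraries where they do the work, as an engineer would, in place of code of your own. Each camera call takes 0.05 s, during which the arm holds its last target. There are 200 camera calls.

## Working session

There is one attempt and no reset: what is moved stays moved. The work goes in short steps, Python scripts to look and compute and a tool call to move; the robot and the scene stay as the last step left them, time stands still between calls to the robot, and variables do not carry over. Pictures are saved under pics/ and viewed, at most 10 in all, crops included, and the job is handed in when it is done.

Besides the shell and the picture viewer there is one more tool, called as name(argument=value, ...), one argument or row to a line, values as JSON. carry_out: Moves the arm, as the interface text tells. Its arguments: {"type":"object","properties":{"moves":{"type":"array"}},"required":["moves"]}

```bash
mkdir -p pics; ls; python3 - <<'E'
from workcell import arm
import cv2,numpy as np
o=arm.get_obs();print({k:np.round(v,3).tolist() for k,v in o.items()},arm.grip_point_offset)
for n in("scene","top"):
    c=arm.capture(n);cv2.imwrite(f"pics/{n}1.png",c["img"][:,:,::-1]);print({k:np.round(v,3).tolist() for k,v in c.items() if k!="img"})
o=arm.get_obs();c=arm.capture("wrist");print({k:np.round(v,3).tolist() for k,v in c.items() if k!="img"})
E
```

```text
pics
{'time_s': 0.0, 'qpos': [1.05, 0.151, 1.438, -0.0, 1.554, -0.134], 'joint_velocities': [0.0, -0.001, 0.001, -0.002, 0.001, 0.001], 'joint_torque': [0.001, -71.303, -57.088, -0.0, 0.009, -0.0], 'position': [0.217, 0.532, 0.231], 'ee_rot': [-3.14, -0.0, 2.755], 'contact_force': [-0.999, -0.11, 0.538], 'torque': [-0.033, 0.005, -0.011], 'finger_force': 0.0, 'finger_gap': 0.086} 0.0187
{'camera_matrix': [[611.109, 0.0, 317.427], [0.0, 611.109, 245.513], [0.0, 0.0, 1.0]], 'k1': -0.07, 'position': [0.125, -0.737, 0.939], 'attitude': [-2.417, -0.017, -0.449]}
{'camera_matrix': [[479.896, 0.0, 329.807], [0.0, 479.896, 237.167], [0.0, 0.0, 1.0]], 'k1': -0.044, 'position': [0.423, -0.03, 1.1], 'attitude': [-3.074, -0.014, -1.6]}
{'camera_matrix': [[374.26, 0.0, 316.873], [0.0, 374.26, 234.71], [0.0, 0.0, 1.0]], 'k1': -0.002, 'T_tool_cam': [[-0.0, -0.959, -0.282, 0.072], [1.0, -0.0, 0.0, 0.0], [-0.0, -0.282, 0.959, -0.142], [0.0, 0.0, 0.0, 1.0]]}
```

View pics/top1.png

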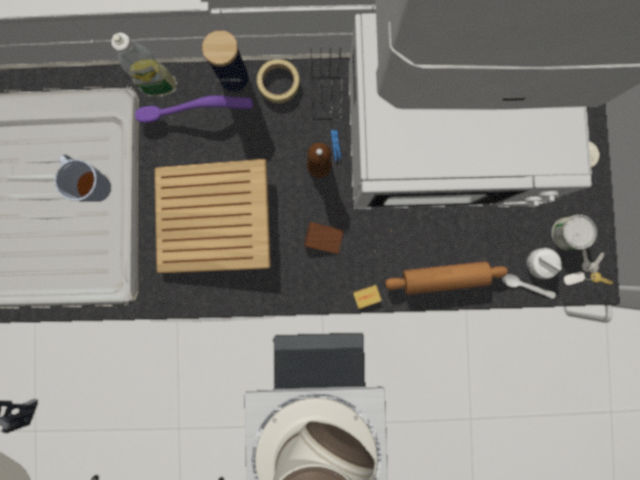

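View pics/scene1.png

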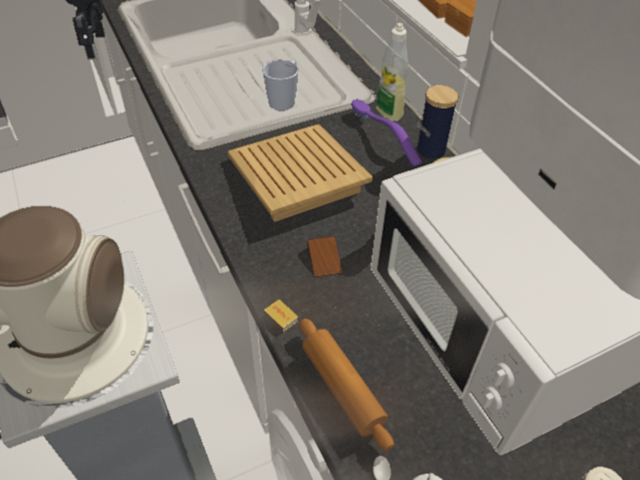

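The top view shows the board at about (212,216), the wedge at (324,238) and the pin at (447,278). The scene view shows the board at (300,165), the wedge at (325,256) and the pin at (345,385). Next I'll segment by colour and triangulate.

```bash
cat > h.py <<'E'
import cv2,numpy as np
from scipy.spatial.transform import Rotation as R
from workcell import arm
def grab(n):
    o=arm.get_obs();c=arm.capture(n)
    if n=="wrist":
        T=np.eye(4);T[:3,:3]=R.from_euler("xyz",o["ee_rot"]).as_matrix();T[:3,3]=o["position"];T=T@np.array(c["T_tool_cam"])
        c["Rm"],c["p"]=T[:3,:3],T[:3,3]
    else: c["Rm"],c["p"]=R.from_euler("xyz",c["attitude"]).as_matrix(),np.array(c["position"])
    return c
def rays(c,px):
    d=np.array([c["k1"],0,0,0.]);K=np.array(c["camera_matrix"])
    u=cv2.undistortPoints(np.array(px,float).reshape(-1,1,2),K,d).reshape(-1,2)
    r=np.c_[u,np.ones(len(u))]@c["Rm"].T
    return r/np.linalg.norm(r,axis=1)[:,None]
def plane(c,px,z):
    r=rays(c,px);return c["p"]+r*((z-c["p"][2])/r[:,2])[:,None]
def tri(c1,p1,c2,p2):
    out=[]
    for a,b in zip(rays(c1,p1),rays(c2,p2)):
        s=np.linalg.lstsq(np.c_[a,-b],c2["p"]-c1["p"],rcond=None)[0]
        x,y=c1["p"]+s[0]*a,c2["p"]+s[1]*b;out.append(np.r_[(x+y)/2,np.linalg.norm(x-y)])
    return np.array(out)
def mask(img,lo,hi,box):
    m=cv2.inRange(cv2.cvtColor(img,cv2.COLOR_RGB2HSV),lo,hi);k=np.zeros_like(m);x0,y0,x1,y1=box;k[y0:y1,x0:x1]=m[y0:y1,x0:x1]
    k=cv2.morphologyEx(k,cv2.MORPH_CLOSE,np.ones((3,3),np.uint8))
    cs=cv2.findContours(k,0,2)[0];return max(cs,key=cv2.contourArea)
E
python3 - <<'E'
from h import *
t,s=grab("top"),grab("scene")
def hsv(c,u,v):return cv2.cvtColor(c["img"],cv2.COLOR_RGB2HSV)[v,u]
for c,l in((t,[(212,178),(200,168),(324,238),(310,240),(447,278),(395,284)]),(s,[(320,140),(260,160),(325,256),(345,385),(310,328)])):
    print([hsv(c,*p).tolist() for p in l])
# zoomed pieces for viewing
a=cv2.resize(t["img"][150:300,145:525],None,fx=2.1,fy=2.1,interpolation=cv2.INTER_CUBIC)
b=cv2.resize(s["img"][120:290,220:420],None,fx=2.1,fy=2.1,interpolation=cv2.INTER_CUBIC)
w=np.zeros((a.shape[0]+0,800,3),np.uint8);w[:,:a.shape[1]]=a[:,:800]
cv2.imwrite("pics/zt.png",w[:,:,::-1])
b=cv2.resize(s["img"][120:290,220:420],None,fx=3.5,fy=3.5,interpolation=cv2.INTER_CUBIC)
cv2.imwrite("pics/zs.png",b[:,:,::-1])
E
```

```text
[[19, 98, 195], [19, 97, 182], [11, 150, 100], [13, 152, 94], [14, 141, 163], [13, 148, 143]]
[[19, 112, 210], [18, 116, 191], [11, 163, 119], [14, 164, 143], [15, 163, 166]]
```

View pics/zs.png

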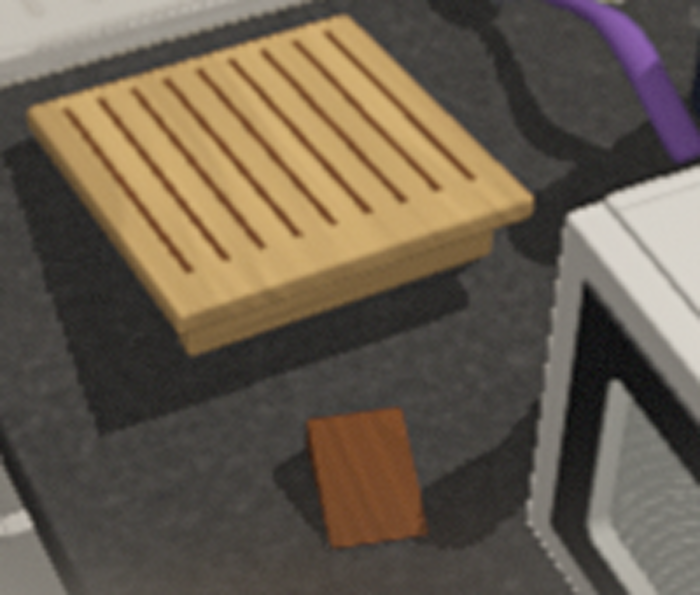

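The scene crop shows the top corners of the board at (28,112), (345,15), (532,202) and (180,322). The wedge's side face tapers away from its far end at (310,425), so its thick end lies toward the board (+y) and its thin end is at the bottom edge (330,545)-(425,533).

```bash
python3 - <<'E'
from h import *
np.set_printoptions(precision=4,suppress=True)
t,s=grab("top"),grab("scene")
# board
ct=mask(t["img"],(15,60,120),(25,180,255),(140,145,290,285));h=cv2.convexHull(ct)
q=cv2.approxPolyDP(h,8,True).reshape(-1,2);print(q.tolist())
zs=np.array([(28,112),(345,15),(532,202),(180,322)])/3.5+(220,120)
def near(p):return q[np.argmin(np.linalg.norm(q-p,axis=1))]
pt=[near(p) for p in((155,272),(155,165),(266,160),(270,268))]
# pair: scene (228,152)=near-left? print all pairings
pt=[near((159,272)),near((155,168)),near((265,160)),near((270,268))]
T=tri(t,pt,s,zs);print(pt,"\n",T,T.mean(0)[:3])
def pts(c,box,lo,hi):
    m=mask(c["img"],lo,hi,box);M=cv2.moments(m);return m,(M["m10"]/M["m00"],M["m01"]/M["m00"])
for nm,bt,bs,lo,hi,z in(("wedge",(290,215,355,265),(295,225,355,285),(4,100,55),(16,255,160),.013),("pin",(380,250,512,305),(292,312,400,455),(8,90,70),(18,255,255),.027)):
    mt,a=pts(t,bt,lo,hi);ms,b=pts(s,bs,lo,hi)
    print(nm,a,b,tri(t,[a],s,[b]),cv2.contourArea(mt))
    r=cv2.boxPoints(cv2.minAreaRect(mt));print(plane(t,r,z).round(3)[:,:2].tolist())
    P=plane(t,mt.reshape(-1,2),z)[:,:2];v=np.linalg.svd(P-P.mean(0),full_matrices=False)[2][0];l=(P-P.mean(0))@v
    print("mid",P.mean(0),"ang",np.degrees(np.arctan2(v[1],v[0])),"len",np.ptp(l),"mid-extent",P.mean(0)+v*(l.max()+l.min())/2)
E
```

```text
[[263, 159], [269, 265], [157, 271], [155, 168]]
[array([157, 271], dtype=int32), array([155, 168], dtype=int32), array([263, 159], dtype=int32), array([269, 265], dtype=int32)] 
 [[0.4306 0.3453 0.0154 0.0022]
 [0.666  0.3475 0.0193 0.0035]
 [0.6731 0.0968 0.0469 0.0035]
 [0.4355 0.0887 0.0495 0.0006]] [0.5513 0.2196 0.0328]
wedge (323.45164546739346, 237.73995558247523) (324.12424391041355, 256.11312735000814) [[ 0.4956 -0.0325  0.0097  0.002 ]] 825.5
[[0.477, 0.014], [0.533, -0.0], [0.513, -0.078], [0.457, -0.063]]
mid [ 0.4947 -0.0323] ang -105.53183747476477 len 0.07984657134329201 mid-extent [ 0.4947 -0.0321]
pin (446.4848355098836, 276.9688860343966) (345.83359228715983, 383.9857774590654) [[ 0.3994 -0.3085  0.0184  0.0042]] 2335.5
[[0.414, -0.164], [0.436, -0.443], [0.381, -0.446], [0.36, -0.169]]
mid [ 0.3982 -0.3048] ang 95.64347529472485 len 0.2787102872220866 mid-extent [ 0.3982 -0.3053]
```

```bash
python3 - <<'E'
from h import *
np.set_printoptions(precision=3,suppress=True)
t,s=grab("top"),grab("scene")
print(tri(t,[(357,180),(355,206),(320,152)],s,[(388,181),(373,267),(425,148)]))
o=arm.get_obs();T=R.from_euler("xyz",o["ee_rot"])
d=np.array([.499,-.018,.14])-o["position"];print(T.inv().apply(d)*100)
g=R.from_euler("xyz",[np.pi,0,np.radians(74.5)]);print((T.inv()*g).as_rotvec())
E
```

```text
[[ 0.583 -0.095  0.232  0.002]
 [ 0.565 -0.106  0.021  0.003]
 [ 0.66  -0.042  0.234  0.051]]
[-46.892 -40.337   9.128]
[-0.     0.     1.455]
```

carry_out(
  moves=[
    {"x":-5,"y":-4,"z":1,"wz":0.14,"fingers":1},
    {"x":-9,"y":-8,"z":2,"wz":0.28,"fingers":1},
    {"x":-13,"y":-11,"z":3,"wz":0.42,"fingers":1},
    {"x":-17,"y":-14.5,"z":4,"wz":0.56,"fingers":1},
    {"x":-21,"y":-18,"z":4,"wz":0.7,"fingers":1},
    {"x":-25,"y":-21.5,"z":5,"wz":0.84,"fingers":1},
    {"x":-29,"y":-25,"z":6,"wz":0.98,"fingers":1},
    {"x":-33,"y":-28.5,"z":7,"wz":1.1,"fingers":1},
    {"x":-37,"y":-32,"z":8,"wz":1.22,"fingers":1},
    {"x":-41,"y":-35,"z":8.5,"wz":1.34,"fingers":1},
    {"x":-44,"y":-38,"z":9.1,"wz":1.455,"fingers":1},
    {"x":-46.9,"y":-40.3,"z":9.1,"wz":1.455,"fingers":1},
    {"x":-46.9,"y":-40.3,"z":9.1,"wz":1.455,"fingers":1},
    {"x":-46.9,"y":-40.3,"z":9.1,"wz":1.455,"fingers":1},
    {"x":-46.9,"y":-40.3,"z":9.1,"wz":1.455,"fingers":1},
  ],
)

```text
invalid input
```

```bash
python3 - <<'E'
from h import *
np.set_printoptions(precision=4,suppress=True)
o=arm.get_obs();print(o["position"],o["ee_rot"],o["contact_force"])
w=grab("wrist");cv2.imwrite("pics/w1.png",w["img"][:,:,::-1])
m=mask(w["img"],(4,90,40),(17,255,200),(0,0,640,480));print(cv2.contourArea(m))
q=cv2.approxPolyDP(cv2.convexHull(m),6,True).reshape(-1,2);print(q.tolist())
for z in(0,.002,.026):print(z,plane(w,q,z)[:,:2].tolist())
E
```

```text
[0.2169 0.5325 0.2312] [-3.1414 -0.      2.7548] [0.5134 0.0889 0.7   ]
27.0
[[125, 479], [112, 478]]
0 [[0.46302795556199366, 0.1648895860791128], [0.455272608305749, 0.15019048738762614]]
0.002 [[0.46135389090385626, 0.1670040121336236], [0.4536400797894357, 0.15238363897534168]]
0.026 [[0.44126511500620724, 0.19237712478775315], [0.4340497375936757, 0.1787014580279282]]
```

View pics/w1.png

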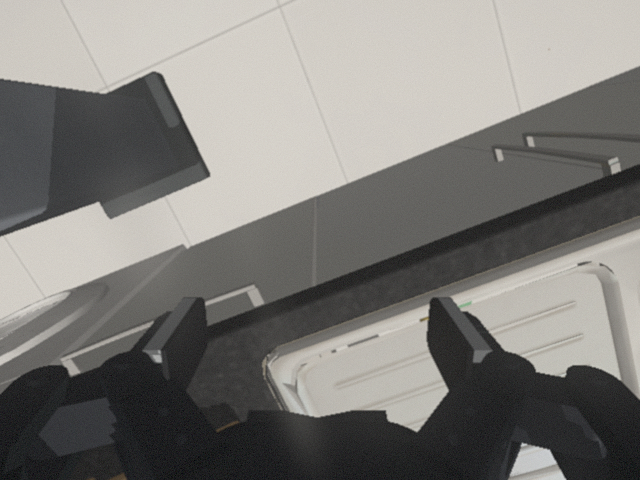

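The move was refused, so this wrist picture was still taken at the start pose and shows only the sink and worktop edge. I'll retry with every key filled in.

carry_out(
  moves=[
    {"fingers":1,"x":-5,"y":-4,"z":1,"wx":0,"wy":0,"wz":0.14},
    {"fingers":1,"x":-9,"y":-8,"z":2,"wx":0,"wy":0,"wz":0.28},
    {"fingers":1,"x":-13,"y":-11,"z":3,"wx":0,"wy":0,"wz":0.42},
    {"fingers":1,"x":-17,"y":-14.5,"z":4,"wx":0,"wy":0,"wz":0.56},
    {"fingers":1,"x":-21,"y":-18,"z":4,"wx":0,"wy":0,"wz":0.7},
    {"fingers":1,"x":-25,"y":-21.5,"z":5,"wx":0,"wy":0,"wz":0.84},
    {"fingers":1,"x":-29,"y":-25,"z":6,"wx":0,"wy":0,"wz":0.98},
    {"fingers":1,"x":-33,"y":-28.5,"z":7,"wx":0,"wy":0,"wz":1.1},
    {"fingers":1,"x":-37,"y":-32,"z":8,"wx":0,"wy":0,"wz":1.22},
    {"fingers":1,"x":-41,"y":-35,"z":8.5,"wx":0,"wy":0,"wz":1.34},
    {"fingers":1,"x":-44,"y":-38,"z":9.1,"wx":0,"wy":0,"wz":1.455},
    {"fingers":1,"x":-46.9,"y":-40.3,"z":9.1,"wx":0,"wy":0,"wz":1.455},
    {"fingers":1,"x":-46.9,"y":-40.3,"z":9.1,"wx":0,"wy":0,"wz":1.455},
    {"fingers":1,"x":-46.9,"y":-40.3,"z":9.1,"wx":0,"wy":0,"wz":1.455},
    {"fingers":1,"x":-46.9,"y":-40.3,"z":9.1,"wx":0,"wy":0,"wz":1.455},
  ],
)

```text
time_s: 2.0
position: [0.4991, -0.0179, 0.1401]
ee_rot: [-3.141, -0.0, 1.299]
contact_force: [0.6, 0.3, 0.0]
finger_gap: 0.0851
finger_force: 0.0
```

```bash
python3 - <<'E'
from h import *
np.set_printoptions(precision=4,suppress=True)
w=grab("wrist");cv2.imwrite("pics/w2.png",w["img"][:,:,::-1])
m=mask(w["img"],(4,90,40),(17,255,200),(0,0,640,480));print(cv2.contourArea(m))
q=cv2.approxPolyDP(cv2.convexHull(m),6,True).reshape(-1,2);print(q.tolist())
for z in(0,.002,.026):print(z,plane(w,q,z)[:,:2].round(4).tolist())
E
```

```text
10898.0
[[504, 152], [537, 133], [639, 152], [639, 253], [512, 206], [496, 183]]
0 [[0.6462, -0.0044], [0.6712, 0.0027], [0.7424, -0.0312], [0.7396, -0.1124], [0.6467, -0.0468], [0.6373, -0.0258]]
0.002 [[0.6453, -0.004], [0.6701, 0.003], [0.7408, -0.0306], [0.738, -0.1112], [0.6458, -0.0461], [0.6365, -0.0252]]
0.026 [[0.6345, 0.0007], [0.6572, 0.0072], [0.7218, -0.0236], [0.7193, -0.0973], [0.6349, -0.0377], [0.6264, -0.0187]]
```

View pics/w2.png

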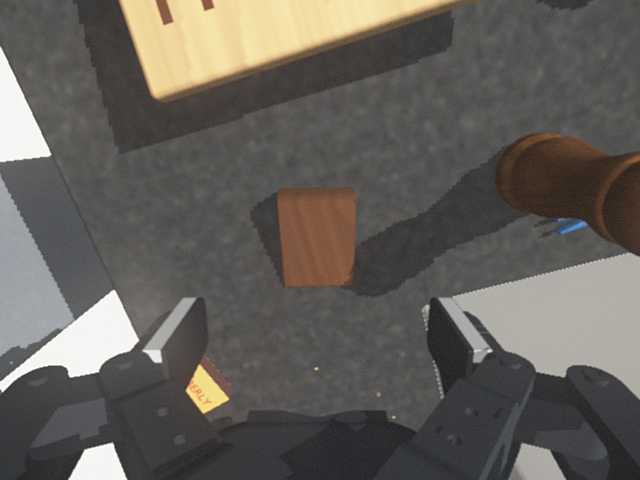

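The wedge spans (279,189)-(355,287) and is wider at the top of the picture, so its thick end points to +y. It sits centred between the fingers in the image. Next are exact edges, with heights from the wrist and top views together.

```bash
python3 - <<'E'
from h import *
np.set_printoptions(precision=4,suppress=True)
w,t=grab("wrist"),grab("top")
m=mask(w["img"],(4,90,40),(17,255,200),(240,160,400,310))
q=cv2.approxPolyDP(cv2.convexHull(m),8,True).reshape(-1,2);print(q.tolist(),cv2.contourArea(m))
near=lambda q,p:q[np.argmin(np.linalg.norm(q-np.array(p),axis=1))]
A=[near(q,p) for p in((279,189),(355,188),(355,285),(284,287))]
P=plane(w,A[:2],.026);Q=plane(w,A[2:],.002);print(P,Q)
f=(Q.mean(0)-P.mean(0))[:2];print("thick mid",P.mean(0),"thin mid",Q.mean(0),"ang",np.degrees(np.arctan2(f[1],f[0])),"len",np.hypot(*f),"widths",np.linalg.norm(P[0]-P[1]),np.linalg.norm(Q[0]-Q[1]))
mt=mask(t["img"],(4,100,55),(16,255,160),(290,215,355,265));print(cv2.contourArea(mt))
b=cv2.approxPolyDP(cv2.convexHull(mt),4,True).reshape(-1,2);print(b.tolist())
B=[near(b,p[0:2]) for p in((306,247),(311,223),(343,232),(338,254))]
print(B,"\n",tri(w,A,t,B))
E
```

```text
[[351, 188], [352, 283], [285, 285], [278, 194]] 7088.5
[[0.4799 0.0149 0.026 ]
 [0.5296 0.0054 0.026 ]] [[ 0.5126 -0.0745  0.002 ]
 [ 0.4596 -0.0616  0.002 ]]
thick mid [0.5048 0.0101 0.026 ] thin mid [ 0.4861 -0.0681  0.002 ] ang -103.43442683377192 len 0.08037975579882294 widths 0.05060486523208784 0.05449440578230881Traceback (most recent call last):
  File "<stdin>", line 10, in <module>
  File "h.py", line 27, in mask
    cs=cv2.findContours(k,0,2)[0];return max(cs,key=cv2.contourArea)
                                         ~~~^^^^^^^^^^^^^^^^^^^^^^^^
ValueError: max() iterable argument is empty
```

carry_out(
  moves=[
    {"fingers":1,"x":0.3,"y":0,"z":3,"wx":0,"wy":0,"wz":0},
    {"fingers":1,"x":0.3,"y":0,"z":6,"wx":0,"wy":0,"wz":0},
    {"fingers":1,"x":0.3,"y":0,"z":9,"wx":0,"wy":0,"wz":0},
    {"fingers":1,"x":0.3,"y":0,"z":11,"wx":0,"wy":0,"wz":0},
    {"fingers":1,"x":0.3,"y":0,"z":12.5,"wx":0,"wy":0,"wz":0},
    {"fingers":1,"x":0.3,"y":0,"z":13.2,"wx":0,"wy":0,"wz":0},
    {"fingers":1,"x":0.3,"y":0,"z":13.6,"wx":0,"wy":0,"wz":0},
    {"fingers":1,"x":0.3,"y":0,"z":13.6,"wx":0,"wy":0,"wz":0},
    {"fingers":0.6,"x":0.3,"y":0,"z":13.6,"wx":0,"wy":0,"wz":0},
    {"fingers":0.3,"x":0.3,"y":0,"z":13.6,"wx":0,"wy":0,"wz":0},
    {"fingers":0,"x":0.3,"y":0,"z":13.6,"wx":0,"wy":0,"wz":0},
    {"fingers":-0.5,"x":0.3,"y":0,"z":13.6,"wx":0,"wy":0,"wz":0},
    {"fingers":-1,"x":0.3,"y":0,"z":13.6,"wx":0,"wy":0,"wz":0},
    {"fingers":-1,"x":0.3,"y":0,"z":13.6,"wx":0,"wy":0,"wz":0},
    {"fingers":-1,"x":0.3,"y":0,"z":13.6,"wx":0,"wy":0,"wz":0},
    {"fingers":-1,"x":0.3,"y":0,"z":13.6,"wx":0,"wy":0,"wz":0},
  ],
)

```text
time_s: 3.75
position: [0.5005, -0.0148, 0.0053]
ee_rot: [3.14, -0.0, 1.3]
contact_force: [-4.0, 1.0, 9.4]
finger_gap: 0.054
finger_force: 62.9
```

```bash
cat >> h.py <<'E'
def goal(yaw_deg,tilt=8.0,yb=1.1):
    "tool rotation: down on the board's normal, tool yaw relative to board frame"
    return R.from_euler("z",yb,degrees=True)*R.from_euler("x",-tilt,degrees=True)*R.from_euler("z",yaw_deg,degrees=True)*R.from_euler("x",180,degrees=True)
def delta(pos,rot):
    o=arm.get_obs();T=R.from_euler("xyz",o["ee_rot"])
    print("shift cm",(T.inv().apply(np.array(pos)-o["position"])*100).round(2),"turn",(T.inv()*rot).as_rotvec().round(3))
def bz(y): return .040-.1405*y
E
python3 - <<'E'
from h import *
G=goal(90);W=np.array([.551,.24,bz(.02)])
p=W-G.apply([-.015,0,.0053]);print(p);delta(p+[0,0,.10],G)
E
```

```text
[0.55070068 0.25558877 0.04035082]
shift cm [ 27.4   -2.39 -13.5 ] turn [-0.019 -0.139 -0.29 ]
```

carry_out(
  moves=[
    {"fingers":-1,"x":0,"y":0,"z":-1,"wx":0,"wy":0,"wz":0},
    {"fingers":-1,"x":0,"y":0,"z":-3,"wx":0,"wy":0,"wz":0},
    {"fingers":-1,"x":0,"y":0,"z":-6,"wx":0,"wy":0,"wz":0},
    {"fingers":-1,"x":0,"y":0,"z":-9,"wx":0,"wy":0,"wz":0},
    {"fingers":-1,"x":1,"y":0,"z":-12,"wx":0,"wy":0,"wz":0},
    {"fingers":-1,"x":4,"y":-0.3,"z":-13.5,"wx":0,"wy":-0.02,"wz":-0.04},
    {"fingers":-1,"x":7,"y":-0.6,"z":-13.5,"wx":0,"wy":-0.04,"wz":-0.08},
    {"fingers":-1,"x":10,"y":-0.9,"z":-13.5,"wx":-0.01,"wy":-0.06,"wz":-0.12},
    {"fingers":-1,"x":13,"y":-1.2,"z":-13.5,"wx":-0.01,"wy":-0.08,"wz":-0.16},
    {"fingers":-1,"x":16,"y":-1.5,"z":-13.5,"wx":-0.01,"wy":-0.1,"wz":-0.2},
    {"fingers":-1,"x":19,"y":-1.8,"z":-13.5,"wx":-0.015,"wy":-0.12,"wz":-0.24},
    {"fingers":-1,"x":22,"y":-2,"z":-13.5,"wx":-0.019,"wy":-0.139,"wz":-0.29},
    {"fingers":-1,"x":25,"y":-2.2,"z":-13.5,"wx":-0.019,"wy":-0.139,"wz":-0.29},
    {"fingers":-1,"x":27.4,"y":-2.4,"z":-13.5,"wx":-0.019,"wy":-0.139,"wz":-0.29},
    {"fingers":-1,"x":27.4,"y":-2.4,"z":-13.5,"wx":-0.019,"wy":-0.139,"wz":-0.29},
    {"fingers":-1,"x":27.4,"y":-2.4,"z":-13.5,"wx":-0.019,"wy":-0.139,"wz":-0.29},
    {"fingers":-1,"x":27.4,"y":-2.4,"z":-13.5,"wx":-0.019,"wy":-0.139,"wz":-0.29},
  ],
)

```text
time_s: 5.45
position: [0.5502, 0.255, 0.1397]
ee_rot: [-3.14, 0.14, 1.59]
contact_force: [-0.4, -0.1, -1.0]
finger_gap: 0.0547
finger_force: 64.0
```

```bash
python3 - <<'E'
from h import *
o=arm.get_obs();print(o["position"],o["ee_rot"],o["contact_force"])
w=grab("wrist");cv2.imwrite("pics/w3.png",w["img"][:,:,::-1])
m=mask(w["img"],(15,60,100),(25,200,255),(0,0,640,480))
print(cv2.approxPolyDP(cv2.convexHull(m),6,True).reshape(-1,2).tolist())
E
```

```text
[0.55018174 0.25503726 0.13966956] [-3.1403634   0.14002195  1.58986821] [-0.36593887 -0.10962754 -0.99146942]
[[509, 64], [470, 352], [158, 353], [120, 62]]
```

View pics/w3.png

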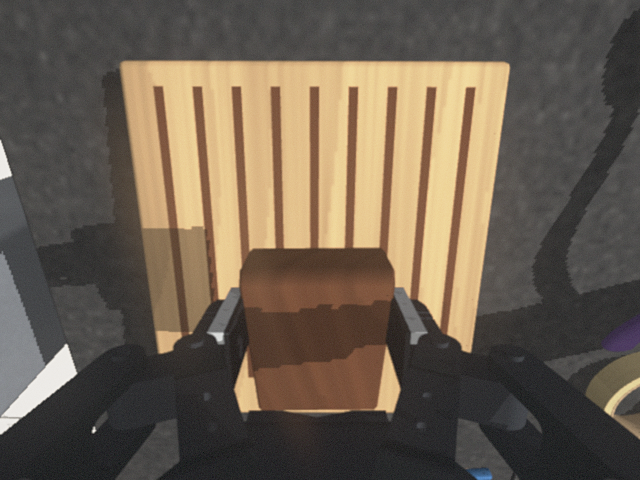

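The wrist view shows the wedge squarely held with its thick face up in the picture (downhill). The downhill corners of the board are at (120,62) and (509,64), and the board runs straight with the tool. I'll triangulate those corners against the top view.

```bash
python3 - <<'E'
from h import *
np.set_printoptions(precision=4,suppress=True)
w,t=grab("wrist"),grab("top")
T=tri(w,[(120,62),(509,64)],t,[(156,271),(154.5,168)]);print(T)
P=plane(w,[(120,62),(509,64)],.0217);print(P,"yaw",np.degrees(np.arctan2(*(P[1]-P[0])[[1,0]])))
m=P.mean(0);a=np.arctan2(*(P[1]-P[0])[[1,0]]);c=m[:2]-.13*np.array([-np.sin(a),np.cos(a)]);print("centre",c,np.linalg.norm(P[1]-P[0]))
E
```

```text
[[0.4297 0.3455 0.0222 0.0001]
 [0.6641 0.3485 0.0223 0.0007]]
[[0.4295 0.3455 0.0217]
 [0.6646 0.3487 0.0217]] yaw 0.7788816911306952
centre [0.5488 0.2171] 0.2351947048372973
```

carry_out(
  moves=[
    {"fingers":-1,"x":0.4,"y":-0.1,"z":3,"wx":0,"wy":0,"wz":0},
    {"fingers":-1,"x":0.8,"y":-0.1,"z":6,"wx":0,"wy":0,"wz":0},
    {"fingers":-1,"x":1.1,"y":-0.1,"z":8,"wx":0,"wy":0,"wz":0},
    {"fingers":-1,"x":1.2,"y":-0.1,"z":9,"wx":0,"wy":0,"wz":0},
    {"fingers":-1,"x":1.2,"y":-0.1,"z":9.4,"wx":0,"wy":0,"wz":0},
    {"fingers":-1,"x":1.2,"y":-0.1,"z":9.6,"wx":0,"wy":0,"wz":0},
    {"fingers":-1,"x":1.2,"y":-0.1,"z":9.6,"wx":0,"wy":0,"wz":0},
    {"fingers":-1,"x":1.2,"y":-0.1,"z":9.6,"wx":0,"wy":0,"wz":0},
  ],
)

```text
time_s: 6.4
position: [0.5496, 0.2542, 0.0435]
ee_rot: [-3.141, 0.139, 1.59]
contact_force: [-0.3, 0.1, -1.4]
finger_gap: 0.0541
finger_force: 64.0
```

carry_out(
  moves=[
    {"fingers":-1,"x":0,"y":0,"z":0.1,"wx":0,"wy":0,"wz":0},
    {"fingers":-1,"x":0,"y":0,"z":0.2,"wx":0,"wy":0,"wz":0},
    {"fingers":-1,"x":0,"y":0,"z":0.3,"wx":0,"wy":0,"wz":0},
    {"fingers":-1,"x":0,"y":0,"z":0.3,"wx":0,"wy":0,"wz":0},
  ],
)

```text
time_s: 6.8
position: [0.5493, 0.2539, 0.0407]
ee_rot: [-3.141, 0.14, 1.59]
contact_force: [-5.6, 0.1, 12.4]
finger_gap: 0.0541
finger_force: 65.4
```

carry_out(
  moves=[
    {"fingers":0,"x":0,"y":0,"z":-0.05,"wx":0,"wy":0,"wz":0},
    {"fingers":0.5,"x":0,"y":0,"z":-0.1,"wx":0,"wy":0,"wz":0},
    {"fingers":1,"x":0,"y":0,"z":-0.1,"wx":0,"wy":0,"wz":0},
    {"fingers":1,"x":0,"y":0,"z":-0.1,"wx":0,"wy":0,"wz":0},
    {"fingers":1,"x":0,"y":0,"z":-0.1,"wx":0,"wy":0,"wz":0},
    {"fingers":1,"x":0,"y":0,"z":-1,"wx":0,"wy":0,"wz":0},
    {"fingers":1,"x":0,"y":0,"z":-3,"wx":0,"wy":0,"wz":0},
    {"fingers":1,"x":0,"y":0,"z":-6,"wx":0,"wy":0,"wz":0},
    {"fingers":1,"x":0,"y":0,"z":-10,"wx":0,"wy":0,"wz":0},
    {"fingers":1,"x":0,"y":0,"z":-10,"wx":0,"wy":0,"wz":0},
    {"fingers":1,"x":0,"y":0,"z":-10,"wx":0,"wy":0,"wz":0},
  ],
)

```text
time_s: 7.9
position: [0.5493, 0.268, 0.1399]
ee_rot: [3.141, 0.139, 1.59]
contact_force: [-0.0, 0.4, -0.7]
finger_gap: 0.0851
finger_force: 0.0
```

```bash
python3 - <<'E'
from h import *
np.set_printoptions(precision=4,suppress=True)
w=grab("wrist");cv2.imwrite("pics/w4.png",w["img"][:,:,::-1])
m=mask(w["img"],(4,90,30),(14,255,150),(200,150,440,430))
print(cv2.contourArea(m),cv2.approxPolyDP(cv2.convexHull(m),6,True).reshape(-1,2).tolist())
# to a view above the pin, offset grip
g=R.from_euler("xyz",[np.pi,0,np.radians(95.6)])
delta([.394,-.262,.15],g)
E
```

```text
11433.0 [[355, 150], [361, 221], [348, 389], [284, 389], [268, 210], [274, 150]]
shift cm [-52.3  -16.52   6.23] turn [-0.007  0.14  -0.078]
```

View pics/w4.png

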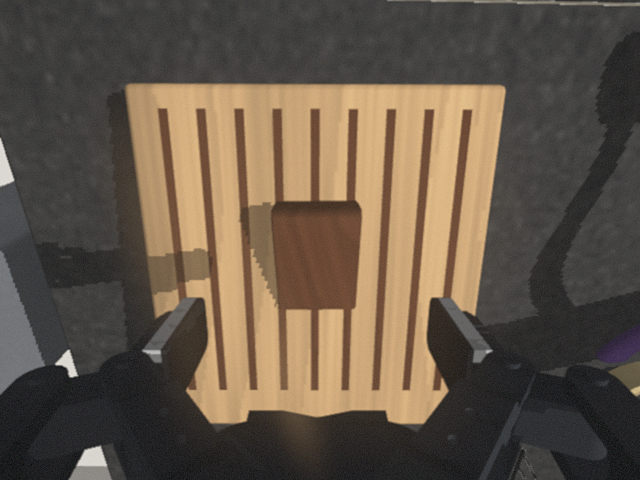

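The wedge lies flat and straight with the grooves. Its thick end is at row 202 (cols 273-360), its thin edge is at row 308 (cols 280-356), and it is centred on the middle groove (316).

```bash
python3 - <<'E'
from h import *
np.set_printoptions(precision=4,suppress=True)
w=grab("wrist")
n=np.array([0,np.sin(np.radians(8)),np.cos(np.radians(8))]);b0=np.array([.549,.218,.04])
def onb(px,h):
    r=rays(w,px);return w["p"]+r*((h-(w["p"]-b0)@n)/(r@n))[:,None]
t,k=onb([(280,308),(356,308)],.002),onb([(274,212),(360,212)],.026)
print(t,t.mean(0),k.mean(0),np.linalg.norm(t[0]-t[1]),np.linalg.norm(k[0]-k[1]),np.linalg.norm(t.mean(0)-k.mean(0)))
E
```

```text
[[0.5235 0.198  0.0448]
 [0.5785 0.199  0.0447]] [0.551  0.1985 0.0448] [0.5488 0.2778 0.0579] 0.055010115124149994 0.0519668316262366 0.08036777401684321
```

carry_out(
  moves=[
    {"fingers":1,"x":-4,"y":-1.3,"z":-1,"wx":0,"wy":0.01,"wz":-0.01},
    {"fingers":1,"x":-8,"y":-2.6,"z":-1,"wx":0,"wy":0.02,"wz":-0.01},
    {"fingers":1,"x":-12,"y":-3.9,"z":-1,"wx":0,"wy":0.03,"wz":-0.02},
    {"fingers":1,"x":-16,"y":-5.2,"z":-1,"wx":0,"wy":0.04,"wz":-0.02},
    {"fingers":1,"x":-20,"y":-6.5,"z":0,"wx":0,"wy":0.05,"wz":-0.03},
    {"fingers":1,"x":-24,"y":-7.8,"z":1,"wx":0,"wy":0.06,"wz":-0.04},
    {"fingers":1,"x":-28,"y":-9.1,"z":2,"wx":0,"wy":0.07,"wz":-0.04},
    {"fingers":1,"x":-32,"y":-10.4,"z":3,"wx":0,"wy":0.08,"wz":-0.05},
    {"fingers":1,"x":-36,"y":-11.7,"z":4,"wx":0,"wy":0.09,"wz":-0.05},
    {"fingers":1,"x":-40,"y":-13,"z":5,"wx":-0.01,"wy":0.1,"wz":-0.06},
    {"fingers":1,"x":-44,"y":-14.3,"z":5.5,"wx":-0.01,"wy":0.12,"wz":-0.07},
    {"fingers":1,"x":-48,"y":-15.4,"z":6,"wx":-0.01,"wy":0.13,"wz":-0.08},
    {"fingers":1,"x":-52.3,"y":-16.5,"z":6.2,"wx":-0.007,"wy":0.14,"wz":-0.08},
    {"fingers":1,"x":-52.3,"y":-16.5,"z":6.2,"wx":-0.007,"wy":0.14,"wz":-0.08},
    {"fingers":1,"x":-52.3,"y":-16.5,"z":6.2,"wx":-0.007,"wy":0.14,"wz":-0.08},
  ],
)

```text
time_s: 9.5
position: [0.3935, -0.2625, 0.1494]
ee_rot: [-3.14, -0.002, 1.668]
contact_force: [-1.0, 0.2, 0.3]
finger_gap: 0.0853
finger_force: 0.0
```

```bash
python3 - <<'E'
from h import *
np.set_printoptions(precision=4,suppress=True)
o=arm.get_obs();print(o["position"],o["ee_rot"])
w=grab("wrist");cv2.imwrite("pics/w5.png",w["img"][:,:,::-1])
m=mask(w["img"],(8,90,60),(18,255,255),(210,0,430,480))
r=cv2.minAreaRect(m);print(r,cv2.boundingRect(m))
q=m.reshape(-1,2)
for v in range(60,360,25):
    u=q[abs(q[:,1]-v)<=1][:,0]
    if len(u)>1: print(v,u.min(),u.max(),plane(w,[((u.min()+u.max())/2,v)],.027)[0][:2])
E
```

```text
[ 0.3935 -0.2625  0.1494] [-3.1405 -0.0017  1.6679]
((318.5, 251.5), (331.0, 77.0), 90.0) (280, 86, 78, 332)
85 310 330 [ 0.3861 -0.1656]
110 337 338 [ 0.3994 -0.1801]
135 304 335 [ 0.389  -0.1974]
285 282 352 [ 0.398  -0.3083]
```

View pics/w5.png

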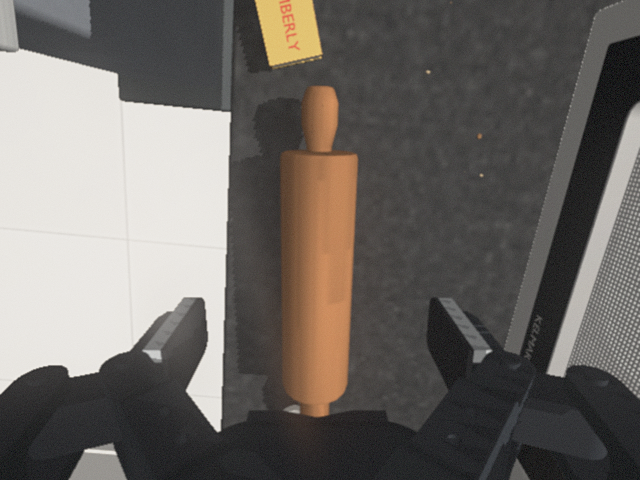

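The pin runs straight up the picture: handle tip at (320,86), barrel top end at row 152 (cols 281-357), bottom end near row 400 (cols 282-348). It is centred between the fingers.

```bash
python3 - <<'E'
from h import *
np.set_printoptions(precision=4,suppress=True)
w,t=grab("wrist"),grab("top")
i=cv2.imread("pics/top1.png")[:,:,::-1].copy();m=mask(i,(8,90,70),(18,255,255),(380,250,512,305)).reshape(-1,2);p=m[m[:,0]==m[:,0].min()].mean(0)
p2=m[m[:,0]==m[:,0].max()].mean(0);print(p,p2)
print(tri(w,[(320,86)],t,[p]),"far tip",plane(t,[p2],.027))
print(plane(w,[(281,152),(357,152)],.027),plane(w,[(319,150)],.045),plane(w,[(282,385),(348,385)],.027))
E
```

```text
[385.  282.5] [507.  270.5]
[[ 0.3881 -0.1659  0.0309  0.0033]] far tip [[ 0.4079 -0.4439  0.027 ]]
[[ 0.3638 -0.2105  0.027 ]
 [ 0.4162 -0.2053  0.027 ]] [[ 0.3897 -0.2054  0.045 ]] [[ 0.3782 -0.4006  0.027 ]
 [ 0.4331 -0.3951  0.027 ]]
```

carry_out(
  moves=[
    {"fingers":1,"x":0.2,"y":0.1,"z":3,"wx":0,"wy":0,"wz":0},
    {"fingers":1,"x":0.2,"y":0.1,"z":6,"wx":0,"wy":0,"wz":0},
    {"fingers":1,"x":0.2,"y":0.1,"z":9,"wx":0,"wy":0,"wz":0},
    {"fingers":1,"x":0.2,"y":0.1,"z":11.5,"wx":0,"wy":0,"wz":0},
    {"fingers":1,"x":0.2,"y":0.1,"z":13,"wx":0,"wy":0,"wz":0},
    {"fingers":1,"x":0.2,"y":0.1,"z":13.8,"wx":0,"wy":0,"wz":0},
    {"fingers":1,"x":0.2,"y":0.1,"z":13.8,"wx":0,"wy":0,"wz":0},
    {"fingers":1,"x":0.2,"y":0.1,"z":13.8,"wx":0,"wy":0,"wz":0},
    {"fingers":0.6,"x":0.2,"y":0.1,"z":13.8,"wx":0,"wy":0,"wz":0},
    {"fingers":0.4,"x":0.2,"y":0.1,"z":13.8,"wx":0,"wy":0,"wz":0},
    {"fingers":0.2,"x":0.2,"y":0.1,"z":13.8,"wx":0,"wy":0,"wz":0},
    {"fingers":0,"x":0.2,"y":0.1,"z":13.8,"wx":0,"wy":0,"wz":0},
    {"fingers":-0.5,"x":0.2,"y":0.1,"z":13.8,"wx":0,"wy":0,"wz":0},
    {"fingers":-1,"x":0.2,"y":0.1,"z":13.8,"wx":0,"wy":0,"wz":0},
    {"fingers":-1,"x":0.2,"y":0.1,"z":13.8,"wx":0,"wy":0,"wz":0},
    {"fingers":-1,"x":0.2,"y":0.1,"z":13.8,"wx":0,"wy":0,"wz":0},
  ],
)

```text
time_s: 11.25
position: [0.3953, -0.2601, 0.0133]
ee_rot: [3.141, 0.0, 1.67]
contact_force: [-3.5, 3.2, 12.9]
finger_gap: 0.0525
finger_force: 60.2
```

carry_out(
  moves=[
    {"fingers":-1,"x":0,"y":0,"z":-0.5,"wx":0,"wy":0,"wz":0},
    {"fingers":-1,"x":0,"y":0,"z":-1.5,"wx":0,"wy":0,"wz":0},
    {"fingers":-1,"x":0,"y":0,"z":-3,"wx":0,"wy":0,"wz":0},
    {"fingers":-1,"x":0,"y":0,"z":-5,"wx":0,"wy":0,"wz":0},
    {"fingers":-1,"x":0,"y":0,"z":-5,"wx":0,"wy":0,"wz":0},
    {"fingers":-1,"x":0,"y":0,"z":-5,"wx":0,"wy":0,"wz":0},
  ],
)

```text
time_s: 11.85
position: [0.3951, -0.2599, 0.0624]
ee_rot: [3.141, 0.0, 1.67]
contact_force: [-0.6, -0.7, -4.6]
finger_gap: 0.0521
finger_force: 63.5
```

carry_out(
  moves=[
    {"fingers":-1,"x":0,"y":0,"z":-2,"wx":0,"wy":0,"wz":0},
    {"fingers":-1,"x":0,"y":0,"z":-5,"wx":0,"wy":0,"wz":0},
    {"fingers":-1,"x":2,"y":0,"z":-8,"wx":0,"wy":0,"wz":0},
    {"fingers":-1,"x":5,"y":0.5,"z":-10,"wx":0,"wy":0,"wz":0},
    {"fingers":-1,"x":8,"y":1,"z":-11,"wx":0,"wy":0,"wz":0},
    {"fingers":-1,"x":11,"y":1,"z":-11,"wx":0,"wy":0,"wz":0},
    {"fingers":-1,"x":14,"y":1.5,"z":-11,"wx":0,"wy":0,"wz":0},
    {"fingers":-1,"x":17,"y":2,"z":-11,"wx":0,"wy":0,"wz":0},
    {"fingers":-1,"x":20,"y":2,"z":-11,"wx":0,"wy":0,"wz":0},
    {"fingers":-1,"x":23,"y":2.5,"z":-11,"wx":0,"wy":0,"wz":0},
    {"fingers":-1,"x":26,"y":2.5,"z":-11,"wx":0,"wy":0,"wz":0},
    {"fingers":-1,"x":29,"y":3,"z":-11,"wx":0,"wy":0,"wz":0},
    {"fingers":-1,"x":32,"y":3,"z":-11,"wx":0,"wy":0,"wz":0},
    {"fingers":-1,"x":35,"y":3,"z":-11,"wx":0,"wy":0,"wz":0},
    {"fingers":-1,"x":38,"y":3,"z":-11,"wx":0,"wy":0,"wz":0},
    {"fingers":-1,"x":40,"y":3,"z":-11,"wx":0,"wy":0,"wz":0},
    {"fingers":-1,"x":40,"y":3,"z":-11,"wx":0,"wy":0,"wz":0},
    {"fingers":-1,"x":40,"y":3,"z":-11,"wx":0,"wy":0,"wz":0},
  ],
)

```text
time_s: 13.65
position: [0.3848, 0.1412, 0.1715]
ee_rot: [-3.14, 0.0, 1.672]
contact_force: [-0.4, 0.2, -4.4]
finger_gap: 0.0525
finger_force: 64.1
```

```bash
python3 - <<'E'
from h import *
np.set_printoptions(precision=4,suppress=True)
G=goal(180,yb=.9);A=np.array([.550,.1933,.0707])
p=A-G.apply([-.0445,0,-.0137]);print(p)
delta(p+[0,-.012,.09],G)
w=grab("wrist");m=mask(w["img"],(8,90,60),(18,255,255),(210,0,430,480)).reshape(-1,2);print(m.min(0),m.max(0))
for v in(170,200,230):u=m[abs(m[:,1]-v)<=1][:,0];print(v,u.min() if len(u) else 0,u.max() if len(u) else 0)
E
```

```text
[0.5055 0.1907 0.0571]
shift cm [ 2.52 12.39  2.42] turn [ 0.112 -0.105 -1.483]
[242   0] [429 417]
170 348 384
200 0 0
230 243 244
```

carry_out(
  moves=[
    {"fingers":-1,"x":0.2,"y":0,"z":0,"wx":0.009,"wy":-0.009,"wz":-0.12},
    {"fingers":-1,"x":0.4,"y":0.5,"z":0,"wx":0.018,"wy":-0.017,"wz":-0.24},
    {"fingers":-1,"x":0.6,"y":1,"z":0,"wx":0.027,"wy":-0.026,"wz":-0.36},
    {"fingers":-1,"x":0.8,"y":2,"z":0,"wx":0.036,"wy":-0.034,"wz":-0.48},
    {"fingers":-1,"x":1,"y":3,"z":0,"wx":0.045,"wy":-0.043,"wz":-0.6},
    {"fingers":-1,"x":1.2,"y":4,"z":0,"wx":0.054,"wy":-0.051,"wz":-0.72},
    {"fingers":-1,"x":1.5,"y":5,"z":0,"wx":0.063,"wy":-0.06,"wz":-0.84},
    {"fingers":-1,"x":1.7,"y":6.5,"z":0,"wx":0.073,"wy":-0.068,"wz":-0.96},
    {"fingers":-1,"x":1.9,"y":8,"z":0.5,"wx":0.082,"wy":-0.076,"wz":-1.08},
    {"fingers":-1,"x":2.1,"y":9,"z":1,"wx":0.091,"wy":-0.085,"wz":-1.2},
    {"fingers":-1,"x":2.3,"y":10,"z":1.5,"wx":0.1,"wy":-0.094,"wz":-1.32},
    {"fingers":-1,"x":2.5,"y":11,"z":2,"wx":0.109,"wy":-0.102,"wz":-1.44},
    {"fingers":-1,"x":2.5,"y":12,"z":2.4,"wx":0.112,"wy":-0.105,"wz":-1.483},
    {"fingers":-1,"x":2.5,"y":12.4,"z":2.4,"wx":0.112,"wy":-0.105,"wz":-1.483},
    {"fingers":-1,"x":2.5,"y":12.4,"z":2.4,"wx":0.112,"wy":-0.105,"wz":-1.483},
    {"fingers":-1,"x":2.5,"y":12.4,"z":2.4,"wx":0.112,"wy":-0.105,"wz":-1.483},
  ],
)

```text
time_s: 15.3
position: [0.5059, 0.1778, 0.1485]
ee_rot: [-3.002, 0.001, -3.129]
contact_force: [0.5, 0.2, -4.4]
finger_gap: 0.0523
finger_force: 64.2
```

```bash
python3 - <<'E'
from h import *
G=goal(180,yb=.9)
delta([.5055,.1867,.0581+.03],G)
s=grab("scene");cv2.imwrite("pics/s2.png",cv2.resize(s["img"][30:270,190:510],None,fx=2.4,fy=2.4)[:,:,::-1])
E
```

```text
shift cm [0.04 1.72 5.86] turn [ 0.     0.001 -0.003]
```

View pics/s2.png

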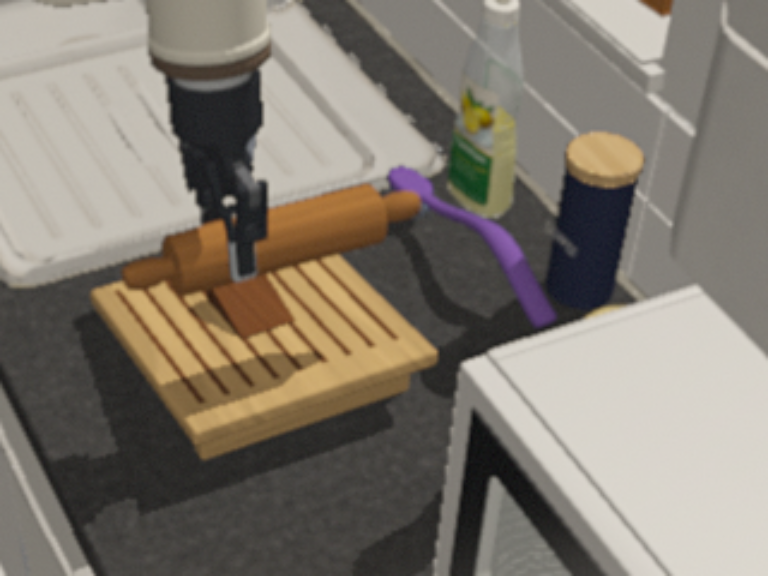

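The pin is level and square to the board, and held left of centre. The wedge is below it at (250,305) with its thin edge toward the viewer (uphill). I'll lower the pin just uphill of the wedge.

carry_out(
  moves=[
    {"fingers":-1,"x":0,"y":0.6,"z":2,"wx":0,"wy":0,"wz":0},
    {"fingers":-1,"x":0,"y":1.2,"z":4,"wx":0,"wy":0,"wz":0},
    {"fingers":-1,"x":0,"y":1.7,"z":5.8,"wx":0,"wy":0,"wz":0},
    {"fingers":-1,"x":0,"y":1.9,"z":7,"wx":0,"wy":0,"wz":0},
    {"fingers":-1,"x":0,"y":2.1,"z":8,"wx":0,"wy":0,"wz":0},
    {"fingers":-1,"x":0,"y":2.1,"z":8.5,"wx":0,"wy":0,"wz":0},
    {"fingers":-1,"x":0,"y":2.1,"z":8.7,"wx":0,"wy":0,"wz":0},
    {"fingers":-1,"x":0,"y":2.1,"z":8.7,"wx":0,"wy":0,"wz":0},
  ],
)

```text
time_s: 16.15
position: [0.5063, 0.1869, 0.0597]
ee_rot: [-3.002, 0.002, -3.127]
contact_force: [0.1, 0.8, -5.2]
finger_gap: 0.0521
finger_force: 64.2
```

carry_out(
  moves=[
    {"fingers":-1,"x":0,"y":0,"z":0.1,"wx":0,"wy":0,"wz":0},
    {"fingers":-1,"x":0,"y":0,"z":0.2,"wx":0,"wy":0,"wz":0},
    {"fingers":-1,"x":0,"y":0,"z":0.2,"wx":0,"wy":0,"wz":0},
  ],
)

```text
time_s: 16.45
position: [0.5063, 0.1868, 0.0581]
ee_rot: [-3.002, 0.002, -3.127]
contact_force: [-2.5, -0.1, 4.1]
finger_gap: 0.0527
finger_force: 65.0
```

carry_out(
  moves=[
    {"fingers":-1,"x":0,"y":0.1,"z":-0.05,"wx":0,"wy":0,"wz":0},
    {"fingers":-1,"x":0,"y":0.2,"z":-0.05,"wx":0,"wy":0,"wz":0},
    {"fingers":-1,"x":0,"y":0.3,"z":-0.05,"wx":0,"wy":0,"wz":0},
    {"fingers":-1,"x":0,"y":0.4,"z":-0.05,"wx":0,"wy":0,"wz":0},
    {"fingers":-1,"x":0,"y":0.4,"z":-0.05,"wx":0,"wy":0,"wz":0},
  ],
)

```text
time_s: 16.95
position: [0.5062, 0.1908, 0.0576]
ee_rot: [-3.002, 0.002, -3.127]
contact_force: [0.7, -1.9, 4.4]
finger_gap: 0.052
finger_force: 64.8
```

carry_out(
  moves=[
    {"fingers":-1,"x":0,"y":0.1,"z":-0.05,"wx":0,"wy":0,"wz":0},
    {"fingers":-1,"x":0,"y":0.1,"z":-0.05,"wx":0,"wy":0,"wz":0},
    {"fingers":0.24,"x":0,"y":0.1,"z":-0.05,"wx":0,"wy":0,"wz":0},
    {"fingers":0.26,"x":0,"y":0.1,"z":-0.05,"wx":0,"wy":0,"wz":0},
    {"fingers":0.28,"x":0,"y":0.1,"z":-0.05,"wx":0,"wy":0,"wz":0},
    {"fingers":0.3,"x":0,"y":0.1,"z":-0.05,"wx":0,"wy":0,"wz":0},
    {"fingers":0.32,"x":0,"y":0.1,"z":-0.05,"wx":0,"wy":0,"wz":0},
    {"fingers":0.36,"x":0,"y":0.1,"z":-0.05,"wx":0,"wy":0,"wz":0},
  ],
)

```text
time_s: 17.75
position: [0.506, 0.1918, 0.0578]
ee_rot: [-3.002, 0.002, -3.127]
contact_force: [-0.0, -0.8, -0.6]
finger_gap: 0.0574
finger_force: 0.0
```

```bash
python3 - <<'E'
from h import *
w=grab("wrist");cv2.imwrite("pics/w6.png",w["img"][:,:,::-1])
E
```

```text
(no output)
```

View pics/w6.png

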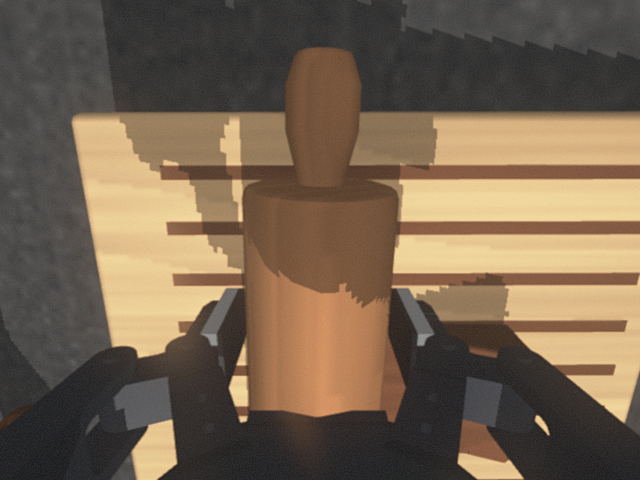

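The pin sits loose between the fingers (gap 57 mm, no pad force), square to the board at cols 245-397, with the wedge beside it on the downhill side at (480,340). I'll open a little more and rise.

carry_out(
  moves=[
    {"fingers":0.45,"x":0,"y":0,"z":0,"wx":0,"wy":0,"wz":0},
    {"fingers":0.55,"x":0,"y":0,"z":0,"wx":0,"wy":0,"wz":0},
    {"fingers":0.65,"x":0,"y":0,"z":0,"wx":0,"wy":0,"wz":0},
    {"fingers":0.7,"x":0,"y":0,"z":-0.3,"wx":0,"wy":0,"wz":0},
    {"fingers":0.7,"x":0,"y":0,"z":-1,"wx":0,"wy":0,"wz":0},
    {"fingers":0.7,"x":0,"y":0,"z":-2,"wx":0,"wy":0,"wz":0},
    {"fingers":0.7,"x":0,"y":0,"z":-4,"wx":0,"wy":0,"wz":0},
    {"fingers":0.7,"x":0,"y":0,"z":-7,"wx":0,"wy":0,"wz":0},
    {"fingers":0.7,"x":0,"y":0,"z":-11,"wx":0,"wy":0,"wz":0},
    {"fingers":0.7,"x":0,"y":0,"z":-14,"wx":0,"wy":0,"wz":0},
    {"fingers":0.7,"x":0,"y":0,"z":-14,"wx":0,"wy":0,"wz":0},
    {"fingers":0.7,"x":0,"y":0,"z":-14,"wx":0,"wy":0,"wz":0},
  ],
)

```text
time_s: 19.0
position: [0.5056, 0.2115, 0.1973]
ee_rot: [-3.003, 0.003, -3.127]
contact_force: [-0.3, 0.1, 0.4]
finger_gap: 0.0727
finger_force: 0.0
```

```bash
python3 - <<'E'
from h import *
np.set_printoptions(precision=4,suppress=True)
import time
for k in range(2):
    w=grab("wrist");hsv=cv2.cvtColor(w["img"],cv2.COLOR_RGB2HSV)
    m=mask(w["img"],(8,100,60),(16,255,255),(200,60,470,330));r=cv2.boundingRect(m);q=m.reshape(-1,2);print(r,cv2.contourArea(m),arm.get_obs()["time_s"])
cv2.imwrite("pics/w7.png",w["img"][:,:,::-1])
# row profiles: where pin / wedge / board lie
for v in(120,180,240,300):print(v,[hsv[v,u].tolist() for u in range(220,480,20)])
E
```

```text
(200, 89, 270, 241) 30022.0 19.05
(200, 90, 270, 240) 29791.5 19.1
120 [[17, 95, 164], [16, 98, 170], [16, 105, 170], [16, 100, 155], [18, 94, 146], [12, 128, 191], [16, 104, 140], [17, 97, 158], [15, 99, 160], [17, 100, 156], [16, 97, 160], [17, 102, 158], [17, 99, 152]]
180 [[20, 87, 240], [14, 129, 130], [10, 126, 132], [13, 125, 94], [12, 132, 168], [13, 131, 194], [13, 132, 187], [12, 128, 134], [12, 142, 133], [11, 127, 137], [12, 127, 133], [11, 128, 134], [11, 128, 135]]
240 [[18, 94, 233], [12, 124, 140], [11, 123, 139], [13, 125, 100], [12, 133, 176], [13, 136, 213], [12, 133, 182], [12, 126, 93], [14, 112, 75], [14, 111, 78], [13, 110, 74], [11, 131, 132], [9, 122, 134]]
300 [[12, 75, 68], [21, 95, 237], [20, 93, 236], [17, 102, 165], [12, 133, 176], [13, 133, 218], [12, 136, 175], [11, 133, 134], [10, 130, 131], [11, 124, 130], [20, 74, 62], [20, 91, 235], [19, 93, 235]]
```

```bash
python3 - <<'E'
from h import *
np.set_printoptions(precision=4,suppress=True)
n=np.array([0,np.sin(np.radians(8)),np.cos(np.radians(8))]);b0=np.array([.549,.218,.04])
def onb(w,px,h):
    r=rays(w,px);return w["p"]+r*((h-(w["p"]-b0)@n)/(r@n))[:,None]
for k in range(2):
    w=grab("wrist");hsv=cv2.cvtColor(w["img"],cv2.COLOR_RGB2HSV)
    b=cv2.inRange(hsv,(8,118,60),(15,255,255));b=cv2.morphologyEx(b,cv2.MORPH_OPEN,np.ones((17,17),np.uint8))
    N,l,s,c=cv2.connectedComponentsWithStats(b)
    for i in range(1,N):
        if s[i,4]>1500:print(s[i].tolist(),c[i].round(1),onb(w,[c[i]],.02)[0])
    for v in range(140,360,20):
        u=np.flatnonzero(b[v]);print(v,u.min() if len(u) else None,u.max() if len(u) else None,end="; ")
    print()
A=onb(w,[(317,100),(317,380)],.027);print(A)
E
```

```text
[283, 158, 145, 257, 20536] [331.2 276.9] [0.5496 0.2046 0.0621]
140 314 330; 160 288 355; 180 285 355; 200 283 353; 220 287 353; 240 284 353; 260 283 427; 280 283 427; 300 283 408; 320 286 348; 340 283 346; 
[283, 158, 145, 257, 20401] [330.9 276.5] [0.5491 0.2043 0.0621]
140 None None; 160 286 354; 180 284 355; 200 284 354; 220 286 353; 240 284 356; 260 283 427; 280 283 423; 300 283 394; 320 283 348; 340 286 346; 
[[0.4177 0.1925 0.0708]
 [0.6406 0.1956 0.0704]]
```

```bash
python3 -c "
from workcell import arm
print(arm.sign_off())"
```

```text
the job is handed in; nothing more can be done
None
```

The job is handed in: my last measurements before handing in put the wedge near the middle of the board, thin edge uphill, and the pin at rest across the slope just uphill of it with the gripper clear; no verdict came back.

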